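# Tap the ignition coils in firing order

### The arm

A 6-joint arm with a two-finger parallel gripper is mounted at the origin on the work surface. World frame = base frame: x ahead of the robot, y to its left, z up, the work surface at z = 0. Lengths are in m, angles in degrees, forces in N, time in s.
With the tool pointing down it reaches from about 0.35 to 0.875 m from the base axis. Payload 4.2 kg.
Tool frame: the origin (TCP) lies on the centre line of the jaws, within the pads' length; the fingertips stand 11 mm ahead of it and the grasp point (between the pads) lies 8 mm behind it; y points along the fingers, z is the direction in which the jaws open and shut, and the axes are right-handed (so a half turn about y gives the same grasp; the last joint's range is limited). The gripper opens to 87 mm and grips with 3 to 60 N. Pads are 19 mm wide; open, the fingers measure 117 mm over their backs; the gripper's body (75 mm by 190 mm) begins 51 mm behind the grasp point.
Start: joints at [-50.501, 22.042, 0.453, 0, -68.411, -14.817], TCP at [0.261, -0.568, 0.234] pointing down, gripper open.
Joint ranges: [-179.83, 179.83], [-69.29, 118.12], [-61.27, 80.66], [-181.25, 117.63], [-171.15, -9.14], [-177.46, 177.46]. Speed limits (degrees/s): [159.86, 159.86, 180, 180, 180, 180].

### API

Orientations are given as a 3x3 rotation matrix whose columns are the frame's x, y, z axes.
In Python, from station import r, optics gives the robot as it stands. The module is installed in compiled form; this text tells all that it offers.
- The arm moves only by the tool step_arm, never from a script. Its argument "moves" is a list that holds one entry, the list of rows, each a list of 7 numbers: the turn, a rotation vector about the tool's x, y, z in rad, then the shift along the tool's x, y, z in cm, then the opening in per cent of the stroke, from 0 (shut) to 100 (fully open). A call has exactly 5 rows; each row is the pose to reach, as a shift and turn from the pose commanded when the call began, along the tool's axes at that moment; what a row does not reach only later rows make up. A row lasts 1/12 s, in which the tool goes at most 41.7 mm and 7.16 degrees, less where a joint would pass 70% of its speed; a pose out of reach is approached as far as the arm can. A call with a gripper value outside its range is refused whole. The fingers move at their own pace and stop on an object; the grip force is fixed at half the most. Time passes only in rows, so rows that repeat a pose let the fingers close, or fill a call up. It gives the time, the measured TCP pose, the force and the opening at its end, in the units of the state.
- r.sense(): the state, without advancing time (a new reading comes with each control period).
- optics.capture(name): name is "scene" or "top" or "wrist"; returns a dict with "image" (420x560x3 uint8, red, green, blue), "fov_y" (degrees; the focal length in pixels is half the picture's height over the tangent of half this angle, whatever the lens; pixels are square), "cx", "cy" (the principal point, pixels), "k1" (the pictures are not rectified: a ray, as slopes to the right and down, at radius r is drawn at 1 + k1 r^2 times it, then the intrinsics apply), "cam_to_world" (4x4, takes a point from camera to world coordinates). Camera axes: x right, y down, z forward; pixel columns grow to the right and rows downward; lengths in m; the calibration is good to about 2 mm. A picture is of the moment at which its call begins. There is no depth.
- r.finish_job(): hands the job in, once; it reports no verdict.
The state is a dict: "time_s": time; "joints": joint angles; "joint_velocities": joint speeds; "effort": joint torques, N m; "tcp_pos": TCP position; "ee_rot": TCP orientation; "wrist_force": force on the tool from outside, world axes, zero at the start; "moment": the same for the moment, N m; "gripper_width": opening from 0.0 (shut) to 1.0 (fully open).
Only numpy, scipy, OpenCV 4.12 (cv2) and the standard library are available. Lean on these libraries where they do the work, as an engineer would, in place of code of your own. Each camera call takes 0.05 s, during which the arm holds its last target.

### The job

Check the firing order on the ignition rig: with a fingertip, tap down the steel pins on top of its four coils one after another in the order first, third, fourth, second, counting along the row from the end with the round grey connector drum. Press each pin lightly, well past half of its 14 mm travel but without ramming it against its stop; it stays down by itself, so do not press any pin out of turn. Do not lift, tip or shift the rig, leave the things on and around it where they are, and finish clear of everything.

Things in the scene. Friction and masses are not known exactly. Their poses are not given: they have to be found in the camera images.
- rig: loose heavy rig (over 2 kg): steel plate 160 x 360 x 10 mm, aluminium block, four black coils 60 mm apart in a row, a round grey connector drum (58 mm across, 80 mm high) beyond one end. Origin: centre of the row, on the table; y axis along the row towards the drum, z up. Coils 1 to 4 from the drum at y = +90, +30, -30, -90 mm. Coil heads 46 x 36 mm, collars 108.5 mm high; nothing is higher than the pins
- pin1_top (a point): centre of the top face of the steel test pin on the first (next to the connector drum) coil: an upright round pin 20 mm across, its top 132 mm above the table when out; moves with the pin. The top is sprung (2.5 N per mm, at most 6 mm): it gives about 1.5 mm before the pin slides, and comes back by that much when let go
- pin1 (a joint): how far the pin of coil 1 has slid down, in m, without the spring's give: 0 out, 0.014 at its stop (top then still above the collar). It counts as pressed beyond 0.007. It slides with about 3.5 N of friction, has no return spring, and stays where it is left; it starts 0 to 1.5 mm in
- pin2_top (a point): centre of the top face of the steel test pin on the second coil: an upright round pin 20 mm across, its top 132 mm above the table when out; moves with the pin. The top is sprung (2.5 N per mm, at most 6 mm): it gives about 1.5 mm before the pin slides, and comes back by that much when let go
- pin2 (a joint): how far the pin of coil 2 has slid down, in m, without the spring's give: 0 out, 0.014 at its stop (top then still above the collar). It counts as pressed beyond 0.007. It slides with about 3.5 N of friction, has no return spring, and stays where it is left; it starts 0 to 1.5 mm in
- pin3_top (a point): centre of the top face of the steel test pin on the third coil: an upright round pin 20 mm across, its top 132 mm above the table when out; moves with the pin. The top is sprung (2.5 N per mm, at most 6 mm): it gives about 1.5 mm before the pin slides, and comes back by that much when let go
- pin3 (a joint): how far the pin of coil 3 has slid down, in m, without the spring's give: 0 out, 0.014 at its stop (top then still above the collar). It counts as pressed beyond 0.007. It slides with about 3.5 N of friction, has no return spring, and stays where it is left; it starts 0 to 1.5 mm in
- pin4_top (a point): centre of the top face of the steel test pin on the fourth (farthest from the drum) coil: an upright round pin 20 mm across, its top 132 mm above the table when out; moves with the pin. The top is sprung (2.5 N per mm, at most 6 mm): it gives about 1.5 mm before the pin slides, and comes back by that much when let go
- pin4 (a joint): how far the pin of coil 4 has slid down, in m, without the spring's give: 0 out, 0.014 at its stop (top then still above the collar). It counts as pressed beyond 0.007. It slides with about 3.5 N of friction, has no return spring, and stays where it is left; it starts 0 to 1.5 mm in
- socket: steel socket (cylinder 26 mm across, 38 mm high) standing on the rig's plate beside the block. Loose, to be left alone. Origin: on its underside, at its centre
- sensor: brass and black temperature sensor, 28 mm across, 46 mm high, standing on the rig's plate beside the block. Loose, to be left alone. Origin: on its underside, at its centre
- tape: roll of paper tape lying flat beside the rig, 96 mm across, 45 mm high. Loose, to be left alone. Origin: on its underside, at its centre
- jar: small clear jar with white lid, 52 mm across, 70 mm high, standing beside the rig. Loose, to be left alone. Origin: on its underside, at its centre
- spare_coil: spare black ignition coil lying beside the rig, about 135 mm long, 36 mm high; it has no pin and is not part of the job. Loose, to be left alone. Origin: on its underside

How it is judged (in metres and radians):
On the way, in this order (a step that is already met when the one before it is completed fails the run):
1. the pin on the first coil from the connector drum is pressed in by more than 7 mm (value of joint pin1 above 0.007 m), for 0.1 s.
2. the pin on the third coil from the connector drum is pressed in by more than 7 mm (value of joint pin3 above 0.007 m), for 0.1 s.
3. the pin on the fourth coil from the connector drum is pressed in by more than 7 mm (value of joint pin4 above 0.007 m), for 0.1 s.
4. the pin on the second coil from the connector drum is pressed in by more than 7 mm (value of joint pin2 above 0.007 m), for 0.1 s.
At the end, for the whole second after the job is handed in: All four pins are pressed in by more than 7 mm of their 14 mm, pressed in the order 1, 3, 4, 2; the rig stands upright and at rest within 20 mm of where it was; the socket, sensor, tape, jar and spare coil are within 30 mm of where they were (value of joint each of pin1, pin2, pin3, pin4 above 0.007 m and distance of rig from where it was at the start of the episode below 0.02 m and angle between rig's own z axis and vertical below 0.1 rad and linear speed of rig below 0.02 m/s and distance of each of socket, sensor, tape, jar, spare_coil from where it was at the start of the episode below 0.03 m); the robot touches nothing.
It fails at once if the rig is lifted, tipped, or shifted by more than 20 mm (distance of rig from where it was at the start of the episode above 0.02 m or angle between rig's own z axis and vertical above 0.1 rad).
It fails at once if the rig or a pin is pushed hard (more than 30 N) (contact force between any of the fingers, the arm and rig above 30 N).
It fails at once if the socket, sensor, tape, jar or spare coil is moved by more than 30 mm or knocked over (distance of any of socket, sensor, tape, jar, spare_coil from where it was at the start of the episode above 0.03 m or angle between any of socket, sensor, tape, jar, spare_coil's own z axis and vertical above 0.5 rad).
It also fails if it takes over 48 s, if anything falls off the work surface, if the arm or the gripper's body presses on something with over 40 N, if the wrist force passes 120 N, or if a joint passes its speed limit or range.

## Working session

There is one attempt and no reset: what is moved stays moved. The work goes in short steps, Python scripts to look and compute and a tool call to move; the robot and the scene stay as the last step left them, time stands still between calls to the robot, and variables do not carry over. Pictures are saved under pics/ and viewed, and the job is handed in when it is done.

Besides the shell and the picture viewer there is one more tool, called after "Call:" in YAML: its name, and indented under it one key for each argument. step_arm: Moves the arm, as the interface text tells. Its arguments: {"type":"object","properties":{"moves":{"type":"array"}},"required":["moves"]}

```bash
mkdir -p pics; python3 - <<'E'
from station import r, optics
import cv2, pickle
print(r.sense())
d={}
for n in ("scene","top","wrist"):
    c=optics.capture(n); d[n]=c
    cv2.imwrite(f"pics/{n}0.png",c["image"][:,:,::-1])
    print(n,c["fov_y"],c["cx"],c["cy"],c["k1"],c["cam_to_world"])
pickle.dump(d,open("c0.pkl","wb"))
E
```

```text
{'time_s': 0.0, 'joints': array([-5.05013759e+01,  2.20919194e+01,  3.79052023e-01, -2.78179075e-02,
       -6.84123332e+01, -1.48159954e+01]), 'joint_velocities': array([-0.01025783,  0.01182298,  0.09741114,  0.04522563,  0.02633693,
       -0.03156939]), 'effort': array([ 3.82364333e-04, -3.90667498e+01,  1.87409341e+01,  4.21978891e+00,
        1.10209628e-02, -2.04368316e-04]), 'tcp_pos': array([ 0.26075489, -0.56736099,  0.23244545]), 'ee_rot': array([[ 9.08709550e-01, -1.04150425e-03, -4.17427681e-01],
       [ 4.17428962e-01,  1.97328054e-03,  9.08707416e-01],
       [-1.22720717e-04, -9.99997511e-01,  2.22789291e-03]]), 'wrist_force': array([-0.32783213, -0.57153441, -0.07849911]), 'moment': array([-0.00575724,  0.02806953, -0.00144227]), 'gripper_width': 0.9981073279494631}
scene 47.870039252229596 282.02660064990135 211.58806057882967 0.014895773294120795 [[-0.76271636  0.3793229  -0.52381094  0.9832132 ]
 [ 0.64666739  0.43575451 -0.62605056  0.55986781]
 [-0.00922233 -0.81623045 -0.57765284  0.54525929]
 [ 0.          0.          0.          1.        ]]
top 56.83059557673991 280.3322735955271 209.05739700422885 -0.04927329216940754 [[ 2.23056789e-02 -9.94540985e-01  1.01934718e-01  4.70157897e-01]
 [-9.99751197e-01 -2.21874724e-02  2.29341439e-03  7.00524795e-02]
 [-1.92208675e-05 -1.01960512e-01 -9.94788447e-01  8.72688317e-01]
 [ 0.00000000e+00  0.00000000e+00  0.00000000e+00  1.00000000e+00]]
wrist 69.0635233346059 282.6052255253268 206.82558681667 -0.022795784518740415 [[-0.41742862  0.8727574   0.25307681  0.19130052]
 [ 0.90870815  0.40039654  0.11803433 -0.59929045]
 [ 0.00168425  0.27924387 -0.96021874  0.384023  ]
 [ 0.          0.          0.          1.        ]]
```

View pics/top0.png

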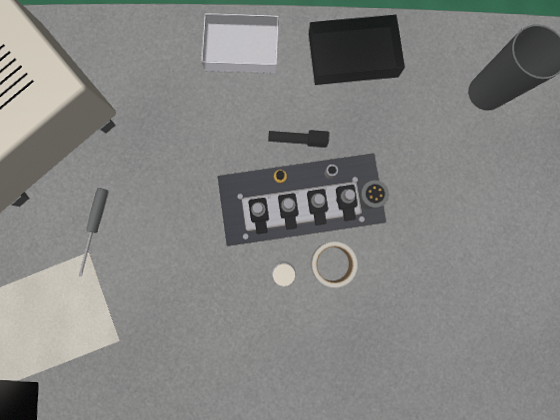

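View pics/scene0.png

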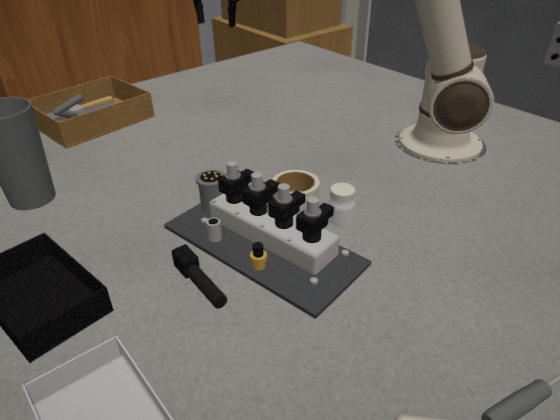

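View pics/wrist0.png

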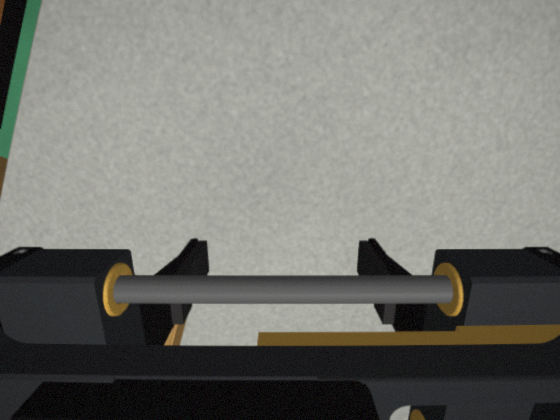

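The top view shows the rig with its drum at (375,193). The pins are at about (348,196), (318,200), (289,205) and (258,210), numbered 1 to 4 from the drum. The scene view shows all four pin tops clearly, at about (233,166), (257,178), (284,188) and (313,202). Next I'll measure them more precisely.

```bash
python3 - <<'E'
import pickle,cv2,numpy as np
d=pickle.load(open("c0.pkl","rb"))
t=d["top"]["image"][170:240,230:400,::-1]; s=d["scene"]["image"][145:255,190:350,::-1]
a=cv2.resize(t,None,fx=4.7,fy=4.7,interpolation=cv2.INTER_CUBIC); b=cv2.resize(s,None,fx=5,fy=5,interpolation=cv2.INTER_CUBIC)
cv2.imwrite("pics/tz.png",a); cv2.imwrite("pics/sz.png",b)
E
```

```text
(no output)
```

View pics/tz.png

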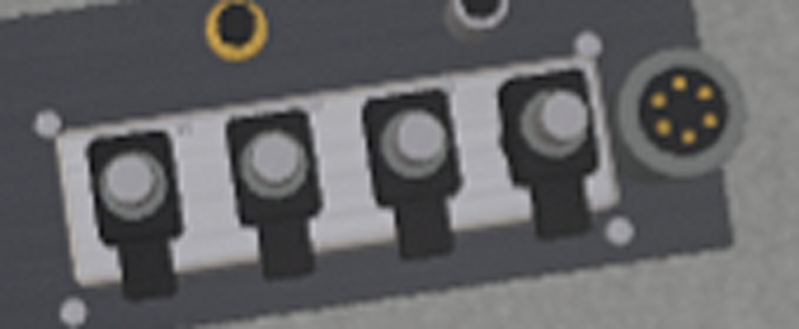

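View pics/sz.png

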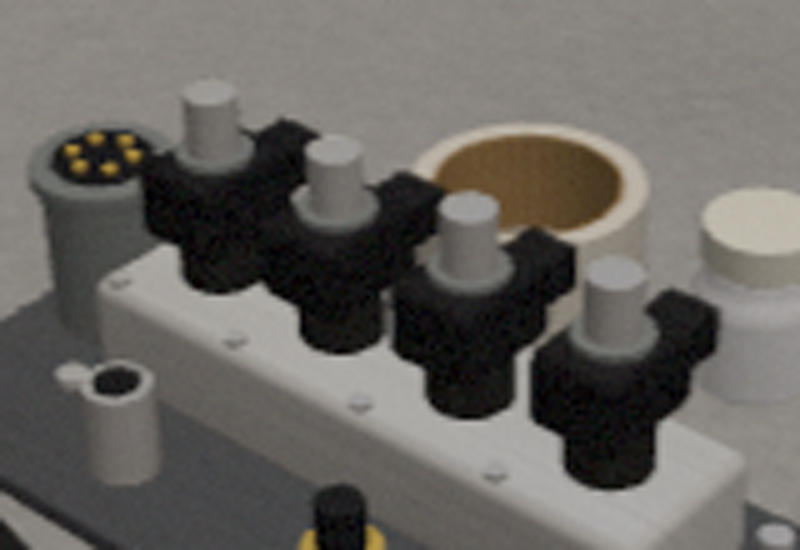

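In the zooms, the pin tops from drum to far end are at (564,115), (420,135), (274,158) and (130,180) in the top view. In the scene view they're at (210,92), (335,150), (469,207) and (614,272). Next I'll refine them by brightness mask and triangulate.

```bash
cat > h.py <<'E'
import cv2,numpy as np
def ray(c,u,v):
    f=210/np.tan(np.radians(c["fov_y"])/2)
    d=np.array([(u-c["cx"])/f,(v-c["cy"])/f]); x=d.copy()
    for _ in range(20): x=d/(1+c["k1"]*(x@x))
    M=c["cam_to_world"]; w=M[:3,:3]@np.r_[x,1]; return M[:3,3],w/np.linalg.norm(w)
def onz(c,u,v,z):
    o,w=ray(c,u,v); return o+w*(z-o[2])/w[2]
def tri(rs):
    A=sum(np.eye(3)-np.outer(w,w) for o,w in rs); b=sum((np.eye(3)-np.outer(w,w))@o for o,w in rs)
    return np.linalg.solve(A,b)
E
python3 - <<'E'
import pickle,cv2,numpy as np
from h import *
d=pickle.load(open("c0.pkl","rb"))
T=[(564,115),(420,135),(274,158),(130,180)]; S=[(210,92),(335,150),(469,207),(614,272)]
def refine(img,X,off,s,k):
    # blob brightest around click in upscaled gray image
    g=cv2.cvtColor(cv2.resize(img,None,fx=s,fy=s,interpolation=cv2.INTER_CUBIC),cv2.COLOR_RGB2GRAY)
    g=cv2.GaussianBlur(g,(0,0),2); x,y=X; v=g[y,x]
    _,_,_,_=0,0,0,0
    m=np.zeros((g.shape[0]+2,g.shape[1]+2),np.uint8)
    cv2.floodFill(g,m,(x,y),255,k,k,4|cv2.FLOODFILL_FIXED_RANGE|cv2.FLOODFILL_MASK_ONLY)
    M=cv2.moments(m[1:-1,1:-1],True)
    return M["m10"]/M["m00"],M["m01"]/M["m00"],M["m00"]
P=[];Q=[]
for a,b in zip(T,S):
    ra=refine(d["top"]["image"][170:240,230:400],a,0,4.7,14)
    rb=refine(d["scene"]["image"][145:255,190:350],b,0,5,8)
    print(a,np.round(ra,1),b,np.round(rb,1))
    t=((a[0]+.5)/4.7-.5+230,(a[1]+.5)/4.7-.5+170); s=((b[0]+.5)/5-.5+190,(b[1]+.5)/5-.5+145)
    t2=((ra[0]+.5)/4.7-.5+230,(ra[1]+.5)/4.7-.5+170)
    print(" tri",tri([ray(d["top"],*t),ray(d["scene"],*s)]).round(4),"topz",onz(d["top"],*t,.1313).round(4),onz(d["top"],*t2,.1313).round(4),"scz",onz(d["scene"],*s,.1313).round(4))
    P.append(onz(d["top"],*t,.1313)[:2]);Q.append(onz(d["scene"],*s,.1313)[:2])
for P in (P,Q,(np.array(P)+Q)/2):
    P=np.array(P); c=P.mean(0); u=np.linalg.svd(P-c)[2][0]; u*=np.sign((P[0]-P[3])@u)
    print(c,u,np.degrees(np.arctan2(*u[::-1])),((P-c)@u).round(4)); print(np.round([c+u*y for y in(.09,.03,-.03,-.09)],4))
E
```

```text
(564, 115) [ 563.6  115.2 1320. ] (210, 92) [209.6  91.2 843. ]
 tri [ 0.5784 -0.0615  0.131 ] topz [ 0.5782 -0.0613  0.1313] [ 0.5781 -0.0612  0.1313] scz [ 0.5788 -0.0614  0.1313]
(420, 135) [ 419.6  136.1 1412. ] (335, 150) [ 335.6  148.1 1026. ]
 tri [ 0.5687 -0.0023  0.13  ] topz [ 0.5686 -0.0022  0.1313] [ 0.5681 -0.0021  0.1313] scz [ 5.700e-01 -5.000e-04  1.313e-01]
(274, 158) [ 274.4  156.9 1431. ] (469, 207) [469.1 207.5 975. ]
 tri [0.5582 0.0571 0.1307] topz [0.5577 0.0575 0.1313] [0.5582 0.0573 0.1313] scz [0.5592 0.0573 0.1313]
(130, 180) [ 128.7  178.3 1395. ] (614, 272) [ 615.3  272.  1289. ]
 tri [0.548  0.1157 0.1301] topz [0.5474 0.1161 0.1313] [0.548  0.1167 0.1313] scz [0.5497 0.1165 0.1313]
[0.56295902 0.02751378] [ 0.17190423 -0.98511367] -80.10144664742026 [ 0.0901  0.0302 -0.0304 -0.09  ]
[[ 0.5784 -0.0611]
 [ 0.5681 -0.002 ]
 [ 0.5578  0.0571]
 [ 0.5475  0.1162]]
[0.5644012  0.02797498] [ 0.16384957 -0.98648534] -80.56958973310799 [ 0.0905  0.029  -0.0298 -0.0897]
[[ 0.5791 -0.0608]
 [ 0.5693 -0.0016]
 [ 0.5595  0.0576]
 [ 0.5497  0.1168]]
[0.56368011 0.02774438] [ 0.16789389 -0.98580507] -80.33461192585953 [ 0.0903  0.0296 -0.0301 -0.0898]
[[ 0.5788 -0.061 ]
 [ 0.5687 -0.0018]
 [ 0.5586  0.0573]
 [ 0.5486  0.1165]]
```

Call:
step_arm:
  moves:
    - [[0,0,0,3.3,0,2.2,0],[0,0,0,6.6,0,4.4,0],[0,0,0,9.9,0,6.6,0],[0,0,0,13.2,0,8.8,0],[0,0,0,16.5,0,11,0]]

```text
time_s: 0.57
tcp_pos: [0.3654, -0.3973, 0.2333]
ee_rot: [[0.909, -0.0, -0.417], [0.417, 0.0, 0.909], [-0.0, -1.0, 0.001]]
wrist_force: [0.9, -0.7, 0.6]
gripper_width: 0.71
```

Call:
step_arm:
  moves:
    - [[0,0,0,3.3,0,2.2,0],[0,0,0,6.6,0,4.4,0],[0,0,0,9.9,0,6.6,0],[0,0,0,13.2,0,8.8,0],[0,0,0,16.5,0,11,0]]

```text
time_s: 0.98
tcp_pos: [0.4694, -0.2282, 0.2335]
ee_rot: [[0.909, -0.0, -0.418], [0.418, 0.0, 0.909], [-0.0, -1.0, 0.0]]
wrist_force: [1.1, 0.3, 0.4]
gripper_width: 0.327
```

Call:
step_arm:
  moves:
    - [[0,0,0,3.3,0,2.2,0],[0,0,0,6.6,0,4.4,0],[0,0,0,9.9,0,6.6,0],[0,0,0,13.2,0,8.8,0],[0,0,0,16.5,0,10.5,0]]

```text
time_s: 1.4
tcp_pos: [0.5753, -0.0635, 0.2335]
ee_rot: [[0.908, -0.0, -0.418], [0.418, 0.0, 0.908], [-0.0, -1.0, 0.0]]
wrist_force: [0.4, -0.4, -0.4]
gripper_width: 0.021
```

Call:
step_arm:
  moves:
    - [[0,0,0,0.2,2,0.1,0],[0,0,0,0.4,4,0.1,0],[0,0,0,0.4,6,0.1,0],[0,0,0,0.4,7,0.1,0],[0,0,0,0.4,7,0.1,0]]

```text
time_s: 1.82
tcp_pos: [0.5765, -0.0633, 0.1606]
ee_rot: [[0.909, -0.006, -0.417], [0.417, -0.0, 0.909], [-0.006, -1.0, 0.002]]
wrist_force: [0.1, -0.0, -0.5]
gripper_width: 0.006
```

```bash
python3 - <<'E'
from station import r, optics
import cv2, pickle
d={}
for n in ("scene","wrist"):
    c=optics.capture(n); d[n]=c
    cv2.imwrite(f"pics/{n}1.png",c["image"][:,:,::-1])
s=r.sense()
print(s["time_s"],s["tcp_pos"],s["wrist_force"],s["gripper_width"],s["ee_rot"])
pickle.dump(d,open("c1.pkl","wb"))
c=d["scene"]["image"][70:235,150:350,::-1]
cv2.imwrite("pics/s1z.png",cv2.resize(c,None,fx=3.6,fy=3.6,interpolation=cv2.INTER_CUBIC))
E
```

```text
1.9167 [ 0.57855597 -0.06354135  0.16393966] [ 0.9907006   0.65199971 -0.72616206] 0.0031988037307817733 [[ 9.08583181e-01  2.03053915e-04 -4.17703916e-01]
 [ 4.17703964e-01 -5.30554492e-04  9.08583027e-01]
 [-3.71233485e-05 -9.99999839e-01 -5.66869313e-04]]
```

View pics/s1z.png

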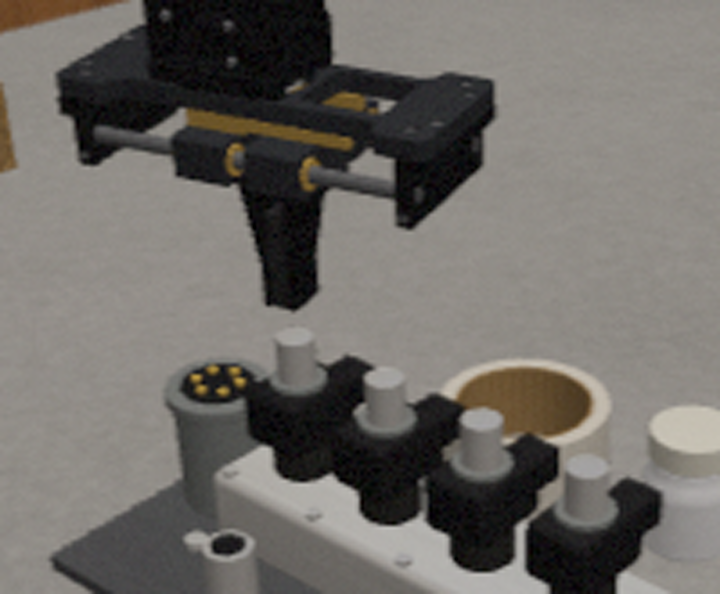

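View pics/wrist1.png

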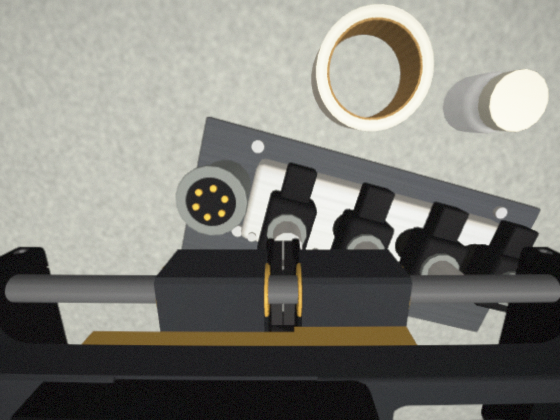

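The closed fingertip is about 22 mm above pin 1 and centred to about 2.5 mm. I'll correct that while coming down, then press slowly.

Call:
step_arm:
  moves:
    - [[0,0,0,0.1,0.5,0.2,0],[0,0,0,0.1,1.0,0.2,0],[0,0,0,0.1,1.4,0.2,0],[0,0,0,0.1,1.7,0.2,0],[0,0,0,0.1,1.8,0.2,0]]

```text
time_s: 2.33
tcp_pos: [0.578, -0.0611, 0.1451]
ee_rot: [[0.909, -0.001, -0.417], [0.417, 0.0, 0.909], [-0.001, -1.0, 0.0]]
wrist_force: [0.8, -0.2, -1.7]
gripper_width: 0.003
```

Call:
step_arm:
  moves:
    - [[0,0,0,0,0.2,0,0],[0,0,0,0,0.4,0,0],[0,0,0,0,0.6,0,0],[0,0,0,0,0.8,0,0],[0,0,0,0,0.9,0,0]]

```text
time_s: 2.75
tcp_pos: [0.5785, -0.0611, 0.1368]
ee_rot: [[0.909, 0.001, -0.418], [0.418, -0.0, 0.909], [0.001, -1.0, -0.0]]
wrist_force: [-1.1, -0.3, 3.2]
gripper_width: 0.008
```

Call:
step_arm:
  moves:
    - [[0,0,0,0,0.2,0,0],[0,0,0,0,0.3,0,0],[0,0,0,0,0.4,0,0],[0,0,0,0,0.5,0,0],[0,0,0,0,0.5,0,0]]

```text
time_s: 3.17
tcp_pos: [0.5785, -0.0611, 0.1314]
ee_rot: [[0.909, 0.0, -0.418], [0.418, -0.0, 0.909], [0.0, -1.0, -0.0]]
wrist_force: [-0.4, -0.2, 3.1]
gripper_width: 0.005
```

```bash
python3 - <<'E'
from station import r, optics
import cv2
for i in range(1):
    c=optics.capture("scene")
    s=r.sense(); print(s["time_s"],s["tcp_pos"],s["wrist_force"])
cv2.imwrite("pics/s2z.png",cv2.resize(c["image"][70:235,150:350,::-1],None,fx=3.6,fy=3.6,interpolation=cv2.INTER_CUBIC))
E
```

```text
3.2167 [ 0.57851435 -0.06108026  0.13148431] [ 0.13929868 -0.94547024  2.50894272]
```

View pics/s2z.png

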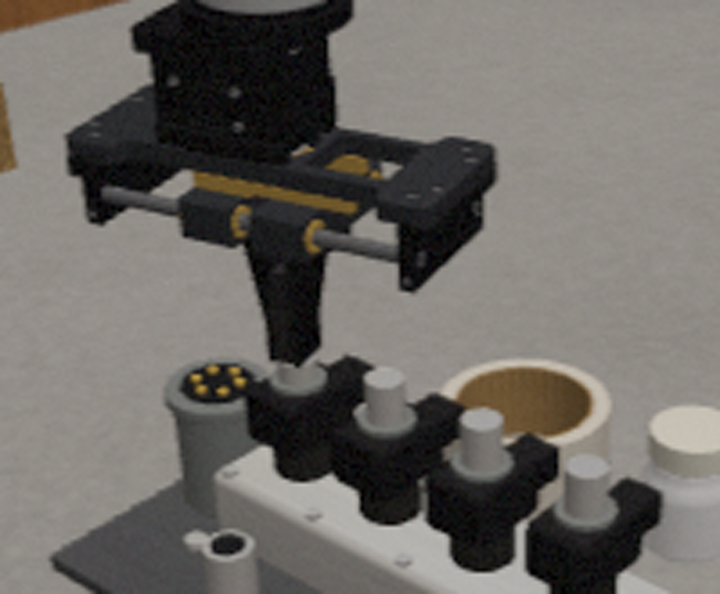

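Pin 1 is down, with the tip at z≈0.120, so it slid about 10 mm. The force stayed near 3 N, so it's off its stop. I'll lift and go across to pin 3.

Call:
step_arm:
  moves:
    - [[0,0,0,0,-1.5,0,0],[0,0,0,0,-3,0,0],[0,0,0,0,-3.5,0,0],[0,0,0,0.5,-3.5,2,0],[0,0,0,1.3,-3.5,5,0]]

```text
time_s: 3.63
tcp_pos: [0.5692, -0.0111, 0.1661]
ee_rot: [[0.91, 0.0, -0.414], [0.414, 0.0, 0.91], [0.0, -1.0, 0.0]]
wrist_force: [-0.2, -0.9, -0.7]
gripper_width: 0.007
```

Call:
step_arm:
  moves:
    - [[0,0,0,0.8,0,3,0],[0,0,0,1.4,0,5,0],[0,0,0,1.8,0,6.3,0],[0,0,0,1.8,0,6.6,0],[0,0,0,1.8,0,6.6,0]]

```text
time_s: 4.05
tcp_pos: [0.5578, 0.0578, 0.1661]
ee_rot: [[0.908, -0.001, -0.419], [0.419, -0.0, 0.908], [-0.001, -1.0, 0.0]]
wrist_force: [-0.0, -0.1, -0.2]
gripper_width: 0.007
```

```bash
python3 - <<'E'
from station import r, optics
import cv2
c=optics.capture("scene")
s=r.sense(); print(s["time_s"],s["tcp_pos"],s["wrist_force"])
cv2.imwrite("pics/s3z.png",cv2.resize(c["image"][70:235,150:350,::-1],None,fx=3.6,fy=3.6,interpolation=cv2.INTER_CUBIC))
E
```

```text
4.1 [0.55789674 0.05714913 0.16616195] [ 0.24953446  0.24614076 -0.04453755]
```

View pics/s3z.png

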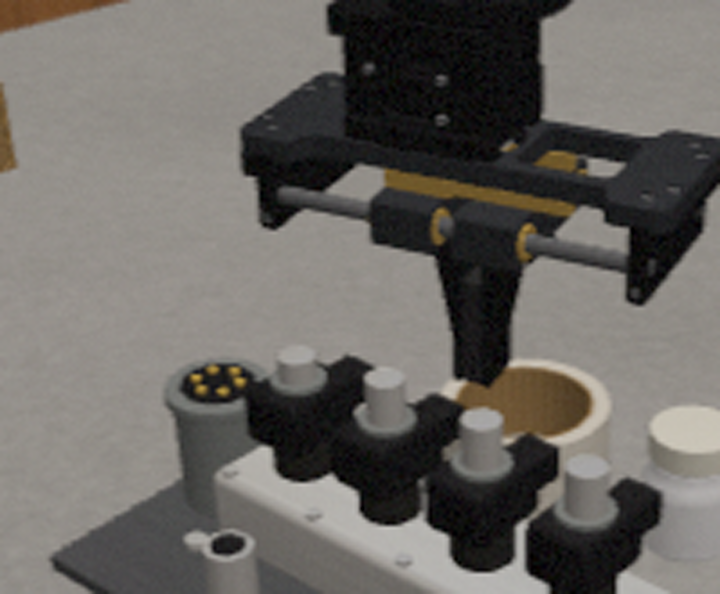

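```bash
python3 - <<'E'
import cv2,pickle,numpy as np
from h import *
d=pickle.load(open("c0.pkl","rb")); c=d["scene"]
def proj(P):
    M=np.linalg.inv(c["cam_to_world"]); p=(M@np.r_[P,1])[:3]; x=p[:2]/p[2]; f=210/np.tan(np.radians(c["fov_y"])/2)
    return x*(1+c["k1"]*(x@x))*f+[c["cx"],c["cy"]]
for z in(.132,.124,.122,.120,.118): print(z,proj([.5787,-.061,z]))
a=cv2.cvtColor(c["image"],cv2.COLOR_RGB2GRAY)[150:190,232].astype(int)
im=cv2.imread("pics/s3z.png",0); b=cv2.resize(im,(200,165),interpolation=cv2.INTER_AREA)[80:120,82]
print(a);print(b.astype(int))
E
```

```text
0.132 [231.75400475 162.71539084]
0.124 [232.0719952  166.64608771]
0.122 [232.15093083 167.62199837]
0.12 [232.22964362 168.59522668]
0.118 [232.30813454 169.56578403]
[136 136 135 136 134 135 134 135 133 135 140 152 153 154 156 155 114 108
 109 108 106 107 109 110 108 110 105 111 106  79  40  31  25  22  17  22
  13  18  17  13]
[146 144 145 144 143 144 143 145 144 144 142 141 143 143 144 148 160 163
 164 164 163 136 117 116 115 115 116 120 113  82  43  31  28  23  23  22
  20  15  19  21]
```

Pin 1's top has dropped about 5.2 px, which is about 10.7 mm, so it counts as pressed and hasn't reached its stop. The finger is above pin 3 at (0.558,0.057).

Call:
step_arm:
  moves:
    - [[0,0,0,0,0.7,0,0],[0,0,0,0,1.4,0,0],[0,0,0,0,1.8,0,0],[0,0,0,0,2.0,0,0],[0,0,0,0,2.2,0,0]]

```text
time_s: 4.52
tcp_pos: [0.5579, 0.0567, 0.1438]
ee_rot: [[0.909, -0.001, -0.417], [0.417, -0.0, 0.909], [-0.001, -1.0, 0.0]]
wrist_force: [0.1, 0.1, -0.5]
gripper_width: 0.004
```

Call:
step_arm:
  moves:
    - [[0,0,0,0,0.2,0,0],[0,0,0,0,0.4,0,0],[0,0,0,0,0.6,0,0],[0,0,0,0,0.8,0,0],[0,0,0,0,0.9,0,0]]

```text
time_s: 4.93
tcp_pos: [0.5581, 0.057, 0.1358]
ee_rot: [[0.909, 0.0, -0.418], [0.418, -0.0, 0.909], [0.0, -1.0, -0.001]]
wrist_force: [-0.5, -2.6, 3.9]
gripper_width: 0.001
```

Call:
step_arm:
  moves:
    - [[0,0,0,0,0.1,0,0],[0,0,0,0,0.2,0,0],[0,0,0,0,0.3,0,0],[0,0,0,0,0.4,0,0],[0,0,0,0,0.4,0,0]]

```text
time_s: 5.35
tcp_pos: [0.5582, 0.0573, 0.1314]
ee_rot: [[0.909, 0.0, -0.418], [0.418, -0.0, 0.909], [0.0, -1.0, -0.0]]
wrist_force: [-1.1, -2.6, 3.1]
gripper_width: 0.007
```

Call:
step_arm:
  moves:
    - [[0,0,0,0,-1.5,0,0],[0,0,0,0,-3,0,0],[0,0,0,0,-3.5,0,0],[0,0,0,0.3,-3.5,1,0],[0,0,0,0.8,-3.5,3,0]]

```text
time_s: 5.77
tcp_pos: [0.5527, 0.0878, 0.1659]
ee_rot: [[0.91, -0.0, -0.415], [0.415, 0.001, 0.91], [0.0, -1.0, 0.001]]
wrist_force: [0.0, -0.1, -0.1]
gripper_width: 0.004
```

Call:
step_arm:
  moves:
    - [[0,0,0,0.4,0,1.5,0],[0,0,0,0.7,0,2.5,0],[0,0,0,0.8,0,2.8,0],[0,0,0,0.8,0,2.8,0],[0,0,0,0.8,0,2.8,0]]

```text
time_s: 6.18
tcp_pos: [0.5482, 0.1168, 0.166]
ee_rot: [[0.908, -0.001, -0.418], [0.418, -0.0, 0.908], [-0.001, -1.0, 0.0]]
wrist_force: [0.7, -0.2, -0.8]
gripper_width: 0.006
```

```bash
python3 - <<'E'
from station import r, optics
import cv2
c=optics.capture("scene")
s=r.sense(); print(s["time_s"],s["tcp_pos"],s["wrist_force"])
cv2.imwrite("pics/s4z.png",cv2.resize(c["image"][70:235,150:350,::-1],None,fx=3.6,fy=3.6,interpolation=cv2.INTER_CUBIC))
g=cv2.cvtColor(c["image"],cv2.COLOR_RGB2GRAY).astype(int)
import pickle
o=cv2.cvtColor(pickle.load(open("c0.pkl","rb"))["scene"]["image"],cv2.COLOR_RGB2GRAY).astype(int)
print(o[175:212,283]);print(g[175:212,283])
E
```

```text
6.2333 [0.54827163 0.11645424 0.1661637 ] [ 0.98277167 -1.67958376  0.28884968]
[ 82  81  82  80  80  82  84  82 130 152 153 155 154 155 140 108 108 107
 107 105 107 104 107 105 103 105 113 106  79  43  32  35  26  30  24  23
  12]
[ 93  90  85  89  91  91  90  87  93  90  92  95  91 122 163 167 166 166
 167 162 120 113 112 115 116 113 123 114  85  47  36  38  30  35  29  27
  23]
```

View pics/s4z.png

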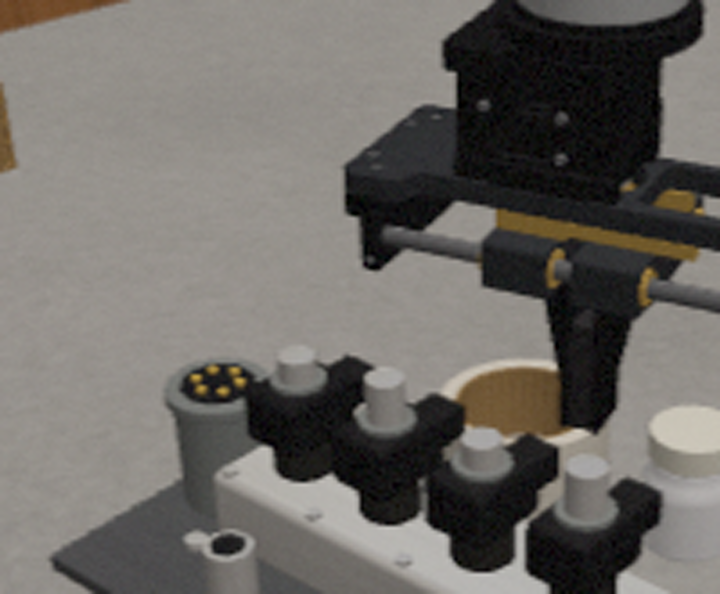

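Pin 3's top has dropped about 5.3 px, or about 10 mm, and pins 2 and 4 are still up. The finger is above pin 4, so I'll repeat the same press.

Call:
step_arm:
  moves:
    - [[0,0,0,0,0.7,0,0],[0,0,0,0,1.4,0,0],[0,0,0,0,1.8,0,0],[0,0,0,0,2.0,0,0],[0,0,0,0,2.2,0,0]]

```text
time_s: 6.65
tcp_pos: [0.5483, 0.1163, 0.1439]
ee_rot: [[0.909, -0.001, -0.417], [0.417, -0.0, 0.909], [-0.001, -1.0, -0.0]]
wrist_force: [-0.1, 0.7, -0.4]
gripper_width: 0.006
```

Call:
step_arm:
  moves:
    - [[0,0,0,0,0.2,0,0],[0,0,0,0,0.4,0,0],[0,0,0,0,0.6,0,0],[0,0,0,0,0.8,0,0],[0,0,0,0,0.9,0,0]]

```text
time_s: 7.07
tcp_pos: [0.5485, 0.1166, 0.1358]
ee_rot: [[0.909, 0.0, -0.418], [0.418, -0.0, 0.909], [0.0, -1.0, -0.0]]
wrist_force: [-1.0, -0.3, 3.0]
gripper_width: 0.007
```

Call:
step_arm:
  moves:
    - [[0,0,0,0,0.1,0,0],[0,0,0,0,0.2,0,0],[0,0,0,0,0.3,0,0],[0,0,0,0,0.4,0,0],[0,0,0,0,0.4,0,0]]

```text
time_s: 7.48
tcp_pos: [0.5485, 0.1166, 0.1314]
ee_rot: [[0.909, 0.0, -0.418], [0.418, -0.0, 0.909], [0.0, -1.0, -0.0]]
wrist_force: [0.2, -1.5, 3.0]
gripper_width: 0.007
```

Call:
step_arm:
  moves:
    - [[0,0,0,0,-1.5,0,0],[0,0,0,0,-3,0,0],[0,0,0,0,-3.5,0,0],[0,0,0,-0.5,-3.5,-2,0],[0,0,0,-1.3,-3.5,-5,0]]

```text
time_s: 7.9
tcp_pos: [0.5578, 0.0675, 0.1664]
ee_rot: [[0.907, 0.001, -0.421], [0.421, 0.002, 0.907], [0.002, -1.0, 0.001]]
wrist_force: [0.7, -0.2, -0.4]
gripper_width: 0.005
```

Call:
step_arm:
  moves:
    - [[0,0,0,-0.8,0,-3,0],[0,0,0,-1.4,0,-5,0],[0,0,0,-1.8,0,-6.3,0],[0,0,0,-1.8,0,-6.6,0],[0,0,0,-1.8,0,-6.6,0]]

```text
time_s: 8.32
tcp_pos: [0.5687, -0.002, 0.166]
ee_rot: [[0.909, -0.0, -0.416], [0.416, 0.0, 0.909], [-0.0, -1.0, 0.0]]
wrist_force: [0.5, -0.3, -0.7]
gripper_width: 0.004
```

```bash
python3 - <<'E'
from station import r, optics
import cv2
c=optics.capture("scene")
s=r.sense(); print(s["time_s"],s["tcp_pos"],s["wrist_force"])
cv2.imwrite("pics/s5z.png",cv2.resize(c["image"][70:235,150:350,::-1],None,fx=3.6,fy=3.6,interpolation=cv2.INTER_CUBIC))
g=cv2.cvtColor(c["image"],cv2.COLOR_RGB2GRAY).astype(int)
import pickle
o=cv2.cvtColor(pickle.load(open("c0.pkl","rb"))["scene"]["image"],cv2.COLOR_RGB2GRAY).astype(int)
print(o[190:226,313]);print(g[190:226,313])
E
```

```text
8.3667 [ 0.56869027 -0.00132132  0.16612923] [-0.98905732  0.0727159  -0.06918862]
[168 135 134 134 133 134 148 153 154 156 157 154 152 112 107 106 108 109
 108 108 108 109 106 108 112 118  88  67  35  34  31  31  24  24  16   8]
[174 145 143 143 141 139 139 142 142 138 139 158 162 162 163 162 165 162
 121 114 114 116 114 113 120 122  95  74  37  33  35  28  27  25  25  14]
```

View pics/s5z.png

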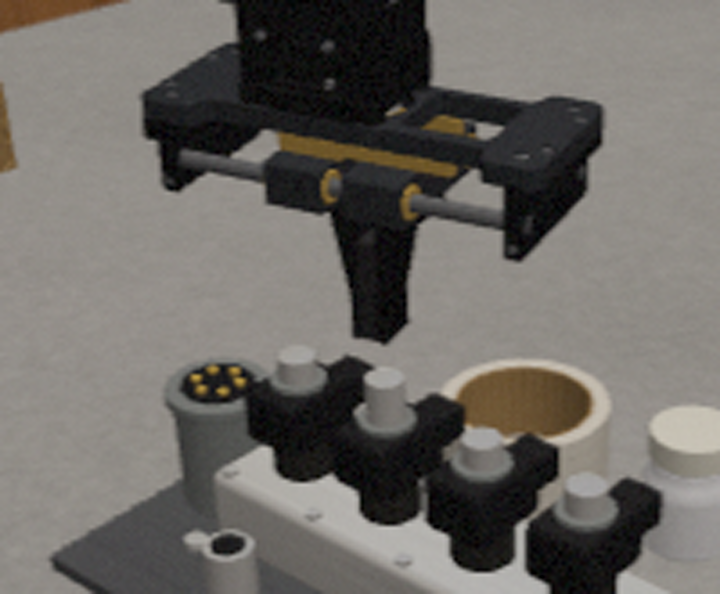

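Pin 4's top has dropped about 4.9 px, or about 9.5 mm, and only pin 2 is still up. The finger is above pin 2 at (0.5687,−0.0013). I'll press it, then go straight up.

Call:
step_arm:
  moves:
    - [[0,0,0,0,0.7,0,0],[0,0,0,0,1.4,0,0],[0,0,0,0,1.8,0,0],[0,0,0,0,2.0,0,0],[0,0,0,0,2.2,0,0]]

```text
time_s: 8.78
tcp_pos: [0.5684, -0.0012, 0.1439]
ee_rot: [[0.908, -0.001, -0.418], [0.418, -0.0, 0.908], [-0.001, -1.0, 0.0]]
wrist_force: [1.0, 0.3, 0.2]
gripper_width: 0.007
```

Call:
step_arm:
  moves:
    - [[0,0,0,0,0.2,0,0],[0,0,0,0,0.4,0,0],[0,0,0,0,0.6,0,0],[0,0,0,0,0.8,0,0],[0,0,0,0,0.9,0,0]]

```text
time_s: 9.2
tcp_pos: [0.5688, -0.0015, 0.1358]
ee_rot: [[0.909, 0.001, -0.418], [0.418, 0.0, 0.909], [0.001, -1.0, 0.0]]
wrist_force: [-1.4, 1.7, 3.5]
gripper_width: 0.009
```

Call:
step_arm:
  moves:
    - [[0,0,0,0,0.1,0,0],[0,0,0,0,0.2,0,0],[0,0,0,0,0.3,0,0],[0,0,0,0,0.4,0,0],[0,0,0,0,0.4,0,0]]

```text
time_s: 9.62
tcp_pos: [0.5688, -0.0015, 0.1314]
ee_rot: [[0.909, 0.0, -0.418], [0.418, 0.0, 0.909], [0.0, -1.0, 0.0]]
wrist_force: [-0.8, 1.4, 2.9]
gripper_width: 0.006
```

Call:
step_arm:
  moves:
    - [[0,0,0,0,-1.5,0,0],[0,0,0,0,-4,0,0],[0,0,0,0,-7,0,0],[0,0,0,0,-9,0,0],[0,0,0,0,-10,0,0]]

```text
time_s: 10.03
tcp_pos: [0.57, -0.002, 0.2343]
ee_rot: [[0.909, 0.005, -0.418], [0.418, 0.0, 0.909], [0.004, -1.0, -0.002]]
wrist_force: [0.6, 0.4, 0.5]
gripper_width: 0.006
```

Call:
step_arm:
  moves:
    - [[0,0,0,-3,-0.5,-2,0],[0,0,0,-6,-0.5,-4,0],[0,0,0,-9,-0.5,-6,0],[0,0,0,-12,-0.5,-8,0],[0,0,0,-15,-0.5,-10,0]]

```text
time_s: 10.45
tcp_pos: [0.4724, -0.1564, 0.2354]
ee_rot: [[0.909, -0.002, -0.418], [0.418, 0.0, 0.909], [-0.002, -1.0, 0.001]]
wrist_force: [1.3, -1.2, -0.0]
gripper_width: 0.004
```

Call:
step_arm:
  moves:
    - [[0,0,0,-2,0,-1.5,0],[0,0,0,-4,0,-3,0],[0,0,0,-5,0,-4,0],[0,0,0,-5,0,-4,0],[0,0,0,-5,0,-4,0]]

```text
time_s: 10.87
tcp_pos: [0.4447, -0.2129, 0.2356]
ee_rot: [[0.909, -0.002, -0.416], [0.416, 0.0, 0.909], [-0.001, -1.0, 0.001]]
wrist_force: [1.0, 1.5, -0.4]
gripper_width: 0.006
```

```bash
python3 - <<'E'
from station import r, optics
import cv2,pickle,numpy as np
c=optics.capture("scene");t=optics.capture("top")
s=r.sense(); print(s["time_s"],s["tcp_pos"],s["wrist_force"])
cv2.imwrite("pics/s6z.png",cv2.resize(c["image"][130:310,150:370,::-1],None,fx=3.3,fy=3.3,interpolation=cv2.INTER_CUBIC))
cv2.imwrite("pics/top6.png",t["image"][:,:,::-1])
d=pickle.load(open("c0.pkl","rb"))
g=cv2.cvtColor(c["image"],cv2.COLOR_RGB2GRAY).astype(int)
o=cv2.cvtColor(d["scene"]["image"],cv2.COLOR_RGB2GRAY).astype(int)
for u,v in((232,155),(257,166),(283,178),(313,191)):
    print(o[v:v+25,u]);print(g[v:v+25,u])
a=cv2.cvtColor(d["top"]["image"],cv2.COLOR_RGB2GRAY)[120:300,210:400]; b=cv2.cvtColor(t["image"],cv2.COLOR_RGB2GRAY)[120:300,210:400]
print(cv2.phaseCorrelate(np.float32(a),np.float32(b)))
E
```

```text
10.9667 [ 0.44546513 -0.21202401  0.23590332] [ 0.07085314 -0.82721116  0.26987859]
[135 134 135 133 135 140 152 153 154 156 155 114 108 109 108 106 107 109
 110 108 110 105 111 106  79]
[133 133 133 133 137 135 134 132 133 134 137 151 152 153 155 156 122 109
 109 107 108 109 109 106  74]
[132 135 136 137 137 137 161 153 153 155 154 144 112 108 109 108 109 109
 110 109 108 108 112 115  89]
[133 133 134 134 133 137 138 136 135 136 128 149 152 154 154 155 141 111
 107 107 107 106 110 112  89]
[ 80  80  82  84  82 130 152 153 155 154 155 140 108 108 107 107 105 107
 104 107 105 103 105 113 106]
[ 80  81  81  84  81  84  84  84  84  86 111 150 153 154 152 153 149 110
 105 105 103 103 103 113 102]
[135 134 134 133 134 148 153 154 156 157 154 152 112 107 106 108 109 108
 108 108 109 106 108 112 118]
[135 132 134 131 132 133 132 133 129 129 150 152 154 155 154 156 154 116
 108 108 108 106 106 109 112]
((-0.09560286238122728, 0.02265466648792369), 0.8239182709543793)
```

View pics/s6z.png

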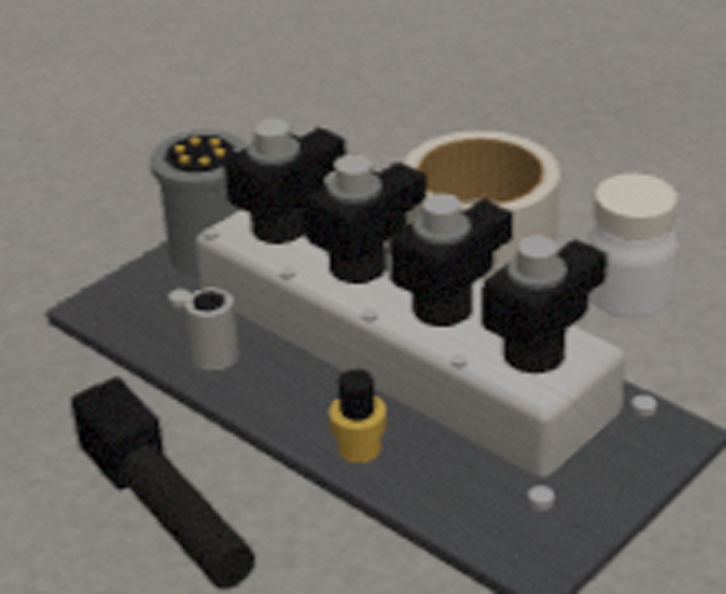

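View pics/top6.png

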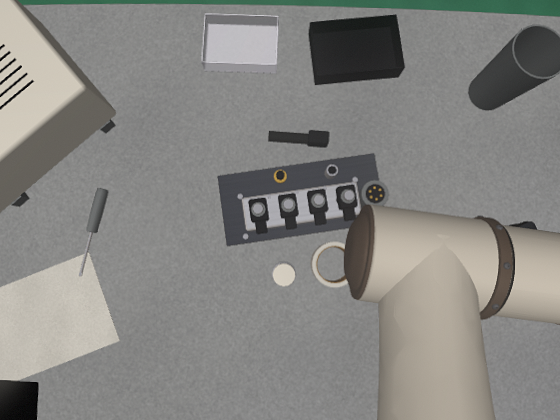

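All four pins are down by about 5 px (about 10 mm). The rig and loose items haven't moved (0.1 px shift in the top view), and the arm is clear and at rest, so I'm handing in.

```bash
python3 -c "
from station import r
print(r.sense()['joint_velocities'].round(2)); print(r.finish_job())"
```

```text
[ 0.73 -0.15  0.24 -0.04 -0.18  0.07]
the job is handed in; nothing more can be done
None
```

I tapped the four pins down with the closed fingertip in the order 1, 3, 4, 2, counting from the drum, and handed the job in at about 11 s of the 48 s allowed. No verdict is reported on hand-in.

- **Pins:** in the last scene picture all four tops are 4.9–5.3 px lower than at the start, about 10 mm each. That is past 7 mm and short of the 14 mm stop.
- **Force:** the wrist's vertical force read 2.5–3.9 N at each reading during the presses. I only had readings at the end of each move.
- **Rig and loose items:** the top view around the rig shifted by about 0.1 px overall. The rig and the loose items look as they did at the start, though the arm hides part of the tape in that view. All of them stand in place in the scene view.
- **Arm:** it finished with the TCP 0.236 m above the table, clear of everything and practically still. No check failed or disagreed.

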